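# Set the sliding jaw of a one-handed preparation board

### The arm

A 6-joint arm with a two-finger parallel gripper is mounted at the origin on the work surface. World frame = base frame: x ahead of the robot, y to its left, z up, the work surface at z = 0. Lengths are in m, angles in degrees, forces in N, time in s.
With the tool pointing down it reaches from about 0.4 to 0.925 m from the base axis. Payload 3.4 kg.
Tool frame: the origin (TCP) lies midway between the tips of the shut fingers; the grasp point (between the pads) lies 19 mm behind it; z points along the fingers, y is the line along which they close (so a half turn about z gives the same grasp; the last joint's range is limited). The gripper opens to 85 mm and grips with 20 to 120 N. Pads are 22 mm wide; open, the fingers measure 114 mm over their backs; the gripper's body (76 mm by 85 mm) begins 54 mm behind the grasp point. The pads swing forward as they close: fully open they stand 13 mm farther back than shut.
Start: joints at [60.075, 17.578, 86.31, -0, 76.112, -4.211], TCP at [0.25, 0.518, 0.231] pointing down, gripper open.
Joint ranges: [-179.03, 179.03], [-60, 130.46], [8.19, 133.38], [-81.62, 261.62], [5.75, 156.47], [-153.77, 153.77]. Speed limits (degrees/s): [147.25, 147.25, 180, 180, 180, 180].

### API

Orientations are given as a 3x3 rotation matrix whose columns are the frame's x, y, z axes.
In Python, from station import ctrl gives the robot as it stands.
- The arm moves only by the tool move_arm, never from a script. Its argument "rows" is a list of rows, each an object of numbers: "claw": the opening, from 0 (shut) to 1 (fully open); "tx", "ty", "tz": the shift along the world's x, y, z in mm; "ax", "ay", "az": the turn, a rotation vector about the world's x, y, z in rad. A call has 1 to 8 rows; each row is the pose to reach, as a shift and turn from the pose commanded when the call began; what a row does not reach only later rows make up. A row lasts 1/10 s, in which the tool goes at most 50 mm and 8.59 degrees, less where a joint would pass 70% of its speed; a pose out of reach is approached as far as the arm can. A call with a gripper value outside its range is refused whole. The fingers move at their own pace and stop on an object; the grip force is fixed at half the most. Time passes only in rows, so rows that repeat a pose let the fingers close. It gives the time, the measured TCP pose, the force, the opening and the grip force at its end, in the units of the state.
- ctrl.get_state(): the state, without advancing time (a new reading comes with each control period).
- ctrl.camera(name): name is "side" or "top"; returns the picture (400x640x3 uint8, red, green, blue); there is no depth.
- ctrl.camera_model(name): a dict with "fx", "fy", "cx", "cy" (pixels), "view" (4x4, takes a point from world to camera coordinates). Camera axes: x right, y up, looking along -z (the intrinsics and any distortion apply to the point x, -y, -z); pixel columns grow to the right and rows downward; lengths in m; the calibration is good to about 2 mm. A picture is of the moment at which its call begins. camera_model takes no time and is no camera call.
- ctrl.close_job(): hands the job in; it is judged then, once.
The state is a dict: "time": time; "joints": joint angles; "qvel": joint speeds; "joint_torque": joint torques, N m; "eef_pos": TCP position; "eef_rot": TCP orientation; "contact_force": force on the tool from outside, world axes, zero at the start; "torque": the same for the moment, N m; "gripper_width": opening from 0.0 (shut) to 1.0 (fully open); "finger_force": force on a finger pad.
Only numpy, scipy, OpenCV 4.12 (cv2) and the standard library are available. Lean on these libraries where they do the work, as an engineer would, in place of code of your own. Each camera call takes 0.05 s, during which the arm holds its last target. There are 200 camera calls.

### The job

Get the one-handed preparation board ready for the next bowl: swing the red clamp lever open, slide the jaw along its rail until its pointer is centred on the orange stripe (not the blue one), then swing the lever fully home so that the jaw is locked there. Do not shift or knock over the other kitchen things.

Things in the scene. Friction and masses are not known exactly. Their poses are not given: they have to be found in the camera images.
- board: fixed wooden board, 220 (x) x 500 (y) mm, top 20 mm above the worktop. Origin: centre of its underside; x to its far edge, y along its length (to the left seen from the robot). An aluminium rail, 24 mm wide, top 34 mm above the worktop, runs along y at x = +55 mm. A white fixed jaw, up to 62 mm high, stands at y = 213 to 225 mm
- carriage (a joint): place of the sliding jaw on the rail, 0 to 0.2 m, growing to the board's +y; about 7 N slides it when unlocked, held fast when locked. It is a grey block 46 (x) x 120 (y) mm, top 54 mm above the worktop, centred 40 mm to -y of the grip; a white blade up to 62 mm high reaches 120 mm to -x from its +y end
- lever (a joint): angle of the red clamp lever about its vertical pivot on the carriage: 0 = locked, along the rail, pointing to the board's -y; it opens clockwise seen from above to 1.25 rad, its knob swinging to the board's -x (towards the robot). The brake is free above 0.6 rad. It stays where it is left; 2 to 4 N at the knob moves it
- grip (a point): on the sliding jaw's black upright grip block, 34 (x) x 16 (y) mm, from 54 to 106 mm above the worktop; the point lies on its vertical centre line, 88 mm above the worktop; axes parallel to the board's
- pointer (a point): tip of the small black pointer, 3 mm wide, on the far (+x) side of the carriage, 30 mm above the worktop, 40 mm to -y of the grip; axes parallel to the board's
- lever_pivot (a point): on the vertical pivot axis of the lever, 85 mm to -y of the grip, 83 mm above the worktop; moves with the carriage; the steel hub is 28 mm in diameter, top (with its bolt) 71 mm above the worktop
- lever_knob (a point): on the axis of the lever's upright red knob, 18 mm in diameter, from 58 to 102 mm above the worktop, 70 mm from the pivot axis; the point is 83 mm above the worktop; its -y axis points from the pivot to the knob
- mark_orange: orange stripe on the white strip beside the rail, 34 (x) x 10 (y) mm, 1.6 mm thick; origin at its centre; its y is the board's y. Its place along the rail varies
- mark_blue: blue stripe of the same size, for another bowl; not the one wanted
- beaker: loose steel measuring cup, 90 mm across, 110 mm high, origin at the centre of its underside; leave it alone
- carton: loose yellow carton, 55 x 85 x 160 mm high, origin at the centre of its underside; leave it alone
- jar: loose white jar, 84 mm across, 120 mm high, origin at the centre of its underside; leave it alone
- spatula: loose wooden-handled spatula lying flat beyond the board; leave it alone
- dish: loose small blue bowl, 100 mm across, 40 mm high, origin at the centre of its underside; leave it alone
- timer: loose red kitchen timer, 56 mm across, 60 mm high, origin at the centre of its underside; leave it alone

How it is judged (in metres and radians):
On the way, in this order (a step that is already met when the one before it is completed fails the run):
1. the clamp lever is swung open (beyond 0.6 rad) (value of joint lever above 0.6 rad), for 0.1 s.
2. with the lever open, the jaw's pointer is brought to the orange stripe (within 8 mm of its centre line) (value of joint lever above 0.45 rad and y of pointer in the frame of mark_orange between -0.008 and 0.008 m), for 0.2 s.
At the end, for the whole second after the job is handed in: the lever is back within 0.15 rad of its locked end, and the pointer stands at rest on the orange stripe, within 5 mm of its centre line (value of joint lever below 0.15 rad and y of pointer in the frame of mark_orange between -0.005 and 0.005 m and velocity of joint carriage between -0.01 and 0.01 m/s); the robot touches nothing.
It fails at once if a bystander (beaker, carton, jar, spatula, dish or timer) is shifted by more than 25 mm (distance of any of beaker, carton, jar, spatula, dish, timer from where it was at the start of the episode above 0.025 m).
It fails at once if a standing bystander (beaker, carton, jar, dish or timer) is tipped by more than 0.5 rad (angle between any of beaker, carton, jar, dish, timer's own z axis and vertical above 0.5 rad).
It also fails if it takes over 64 s, if anything falls off the work surface, if the arm or the gripper's body presses on something with over 40 N, if the wrist force passes 120 N, or if a joint passes its speed limit or range.

## Working session

There is one attempt and no reset: what is moved stays moved. The work goes in short steps, Python scripts to look and compute and a tool call to move; the robot and the scene stay as the last step left them, time stands still between calls to the robot, and variables do not carry over. Pictures are saved under pics/ and viewed, at most 10 in all, crops included, and the job is handed in when it is done.

Besides the shell and the picture viewer there is one more tool, called after "Request:" as a command line: name --argument value ..., lists and objects as JSON in quotes. move_arm: Moves the arm, as the interface text tells. Its arguments: {"type":"object","properties":{"rows":{"type":"array","items":{"type":"object","properties":{"claw":{"type":"number"},"tx":{"type":"number"},"ty":{"type":"number"},"tz":{"type":"number"},"ax":{"type":"number"},"ay":{"type":"number"},"az":{"type":"number"}}}}},"required":["rows"]}

```bash
mkdir -p pics; python3 - <<'E'
from station import ctrl
import cv2
for n in("top","side"):
    im=ctrl.camera(n); cv2.imwrite(f"pics/{n}0.png",cv2.cvtColor(im,cv2.COLOR_RGB2BGR))
    m=ctrl.camera_model(n); print({k:(v.tolist() if hasattr(v,'tolist') else v) for k,v in m.items()})
s=ctrl.get_state(); print(s['eef_pos'],s['eef_rot'],s['time'])
E
```

```text
{'fx': 478.2428226290475, 'fy': 478.2428226290475, 'cx': 323.6568759979814, 'cy': 198.03945621124018, 'view': [[-0.027550850501608198, -0.999339282276198, -0.023705474817674124, 0.08283716621816216], [0.988201705888364, -0.030802648873874523, 0.1500286149428837, -0.5696837082670011], [-0.15065967979511075, -0.019292374712464515, 0.9883974226807699, -1.178195412383778], [0.0, 0.0, 0.0, 1.0]]}
{'fx': 413.81333450574823, 'fy': 413.81333450574823, 'cx': 320.3752464974968, 'cy': 198.01855766333958, 'view': [[0.8553110342642, -0.5178895243612504, 0.015279896033096691, -0.46498790671203427], [0.3802006273515613, 0.6474022229400157, 0.6605435978751176, -0.3053597010742361], [-0.3519808483815329, -0.5591608018175127, 0.7506321869487161, -1.0926518716866636], [0.0, 0.0, 0.0, 1.0]]}
[0.24918794 0.51751008 0.2304927 ] [[-9.00959830e-01  4.33901494e-01 -9.37639580e-04]
 [ 4.33902476e-01  9.00958483e-01 -1.56657525e-03]
 [ 1.65034994e-04 -1.81826550e-03 -9.99998333e-01]] 0.1
```

View pics/top0.png

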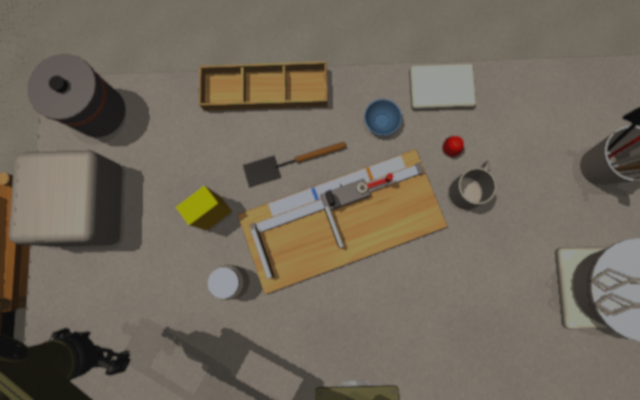

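View pics/side0.png

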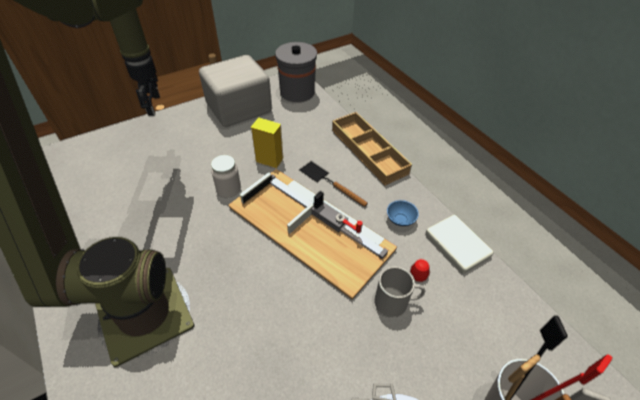

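The top view shows the board turned about 15°, from (240,215) to (445,228). Blue is near (315,194), orange near (387,168), the grip near (330,199) and the knob near (390,178). I'll enlarge both views.

```bash
python3 - <<'E'
import cv2
a=cv2.imread("pics/top0.png")[140:300,235:455]
cv2.imwrite("pics/topc.png",cv2.resize(a,None,fx=3.6,fy=3.6,interpolation=cv2.INTER_CUBIC))
a=cv2.imread("pics/side0.png")[165:305,220:410]
cv2.imwrite("pics/sidec.png",cv2.resize(a,None,fx=4,fy=4,interpolation=cv2.INTER_CUBIC))
E
```

```text
(no output)
```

View pics/topc.png

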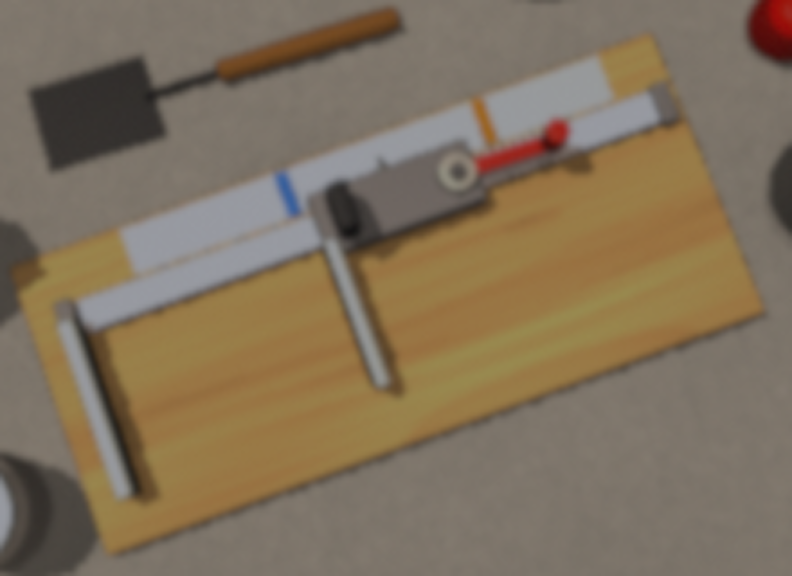

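View pics/sidec.png

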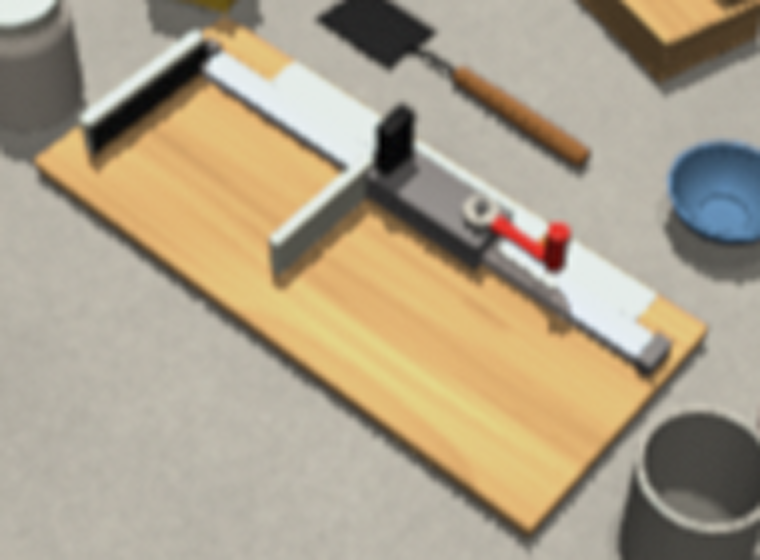

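The crops show the board's corners, the stripes at crop (288,194) blue and (484,121) orange, the pointer tip at (382,159), the hub at (458,171), and the knob top at (557,130). Next I convert these and check them against the given sizes.

```bash
cat > h.py <<'E'
import numpy as np
from station import ctrl
def ray(n,u,v,z):
    m=ctrl.camera_model(n);V=np.array(m['view']);R=V[:3,:3];c=-R.T@V[:3,3]
    d=R.T@np.array([(u-m['cx'])/m['fx'],-(v-m['cy'])/m['fy'],-1]);return c+d*(z-c[2])/d[2]
def T(u,v,z): return ray("top",(u+.5)/3.6-.5+235,(v+.5)/3.6-.5+140,z)
def S(u,v,z): return ray("side",(u+.5)/4-.5+220,(v+.5)/4-.5+165,z)
E
python3 - <<'E'
from h import *
np.set_printoptions(precision=4,suppress=True)
FL,FR,NR,NL=[T(*p,.02) for p in((10,268),(653,35),(764,312),(110,553))]
c=(FL+FR+NR+NL)/4
y=(FL-FR+NL-NR);print("len",np.linalg.norm(FL-FR),np.linalg.norm(NL-NR),np.linalg.norm(FL-NL),np.linalg.norm(FR-NR))
y/=np.linalg.norm(y);y[2]=0;x=np.array([y[1],-y[0],0]);print("c",c,"yaw",np.degrees(np.arctan2(x[1],x[0])))
for k,p in dict(orange=T(484,121,.022),blue=T(288,194,.022),pointer=T(382,159,.03),hub=T(458,170,.071),knob=T(557,130,.102),grip=T(338,193,.106),railR=T(663,103,.034),
 Shub=S(481,210,.071),Sknob=S(558,230,.102),Sgrip=S(397,112,.106),SFR=S(706,328,.02),SNR=S(532,533,.02),SNL=S(38,162,.02),
 jar=ray("top",225,282,.12),cup=ray("top",478,185,.11),carton=ray("top",199,204,.16),timer=ray("top",454,146,.06)).items():
    print(k,p,"board",(p-c)@x,(p-c)@y)
E
```

```text
len 0.4981135201846308 0.49461660096286525 0.21623728379937607 0.2160758464235415
c [0.5165 0.0215 0.02  ] yaw 18.42157919772928
orange [ 0.6371 -0.0541  0.022 ] board 0.09050532271889242 -0.10981886969679117
blue [0.5878 0.0897 0.022 ] board 0.08922480226504316 0.042201916266371625
pointer [0.61  0.021 0.03 ] board 0.08849491976148262 -0.029968885797825542
hub [ 0.5931 -0.0308  0.071 ] board 0.05608968840344296 -0.07376757443383629
knob [ 0.6131 -0.097   0.102 ] board 0.0541571207389976 -0.14287401462296104
grip [0.5738 0.0527 0.106 ] board 0.06422197220858487 0.011571653342001647
railR [ 0.6437 -0.1821  0.034 ] board 0.05630524026810503 -0.23334341792528987
Shub [ 0.5892 -0.0343  0.071 ] board 0.05132866988193635 -0.07590954618588744
Sknob [ 0.6116 -0.0975  0.102 ] board 0.05264898765131424 -0.14290782675933536
Sgrip [0.5693 0.0542 0.106 ] board 0.060433670137634815 0.01440527882428021
SFR [ 0.6963 -0.1794  0.02  ] board 0.10705569985910099 -0.2473768066962097
SNR [ 0.4921 -0.2516  0.02  ] board -0.10941933952839082 -0.2513121408462248
SNL [0.336 0.219 0.02 ] board -0.10886520291639085 0.24444893388484565
jar [0.3685 0.3013 0.12  ] board -0.05199825525095819 0.3122526328029367
cup [ 0.582  -0.3075  0.11  ] board -0.04188114116363094 -0.3328121007613326
carton [0.5492 0.3534 0.16  ] board 0.13590180210989442 0.30458218557349903
timer [ 0.6931 -0.2698  0.06  ] board 0.07546659485421466 -0.33217183937839895
```

The two views agree: the pivot is at board y ≈ -0.074, the pointer at -0.030 and the knob at -0.143. The orange stripe is at -0.110, so the jaw has to travel about -80 mm. I'll go above the knob with the fingers ready to straddle it.

Request:
move_arm --rows '[{"tx":364,"ty":-615,"az":-1.3,"claw":0.5},{"tx":364,"ty":-615,"az":-1.3,"claw":0.5},{"tx":364,"ty":-615,"az":-1.3,"claw":0.5},{"tx":364,"ty":-615,"az":-1.3,"claw":0.5},{"tx":364,"ty":-615,"az":-1.3,"claw":0.5},{"tx":364,"ty":-615,"az":-1.3,"claw":0.5},{"tx":364,"ty":-615,"az":-1.3,"claw":0.5},{"tx":364,"ty":-615,"az":-1.3,"claw":0.5}]'

```text
$.rows[0]: bad value
```

Request:
move_arm --rows '[{"tx":182,"ty":-307,"tz":0,"ax":0,"ay":0,"az":-0.65,"claw":0.5},{"tx":182,"ty":-307,"tz":0,"ax":0,"ay":0,"az":-0.65,"claw":0.5},{"tx":182,"ty":-307,"tz":0,"ax":0,"ay":0,"az":-0.65,"claw":0.5},{"tx":182,"ty":-307,"tz":0,"ax":0,"ay":0,"az":-0.65,"claw":0.5},{"tx":182,"ty":-307,"tz":0,"ax":0,"ay":0,"az":-0.65,"claw":0.5},{"tx":182,"ty":-307,"tz":0,"ax":0,"ay":0,"az":-0.65,"claw":0.5},{"tx":182,"ty":-307,"tz":0,"ax":0,"ay":0,"az":-0.65,"claw":0.5},{"tx":182,"ty":-307,"tz":0,"ax":0,"ay":0,"az":-0.65,"claw":0.5}]'

```text
time: 0.9
eef_pos: [0.4338, 0.2066, 0.2311]
eef_rot: [[-0.45, 0.893, 0.001], [0.893, 0.45, -0.002], [-0.002, -0.0, -1.0]]
contact_force: [0.1, 1.3, -0.1]
gripper_width: 0.497
finger_force: 0.0
```

Request:
move_arm --rows '[{"tx":180,"ty":-305,"tz":0,"ax":0,"ay":0,"az":-0.65,"claw":0.5},{"tx":180,"ty":-305,"tz":0,"ax":0,"ay":0,"az":-0.65,"claw":0.5},{"tx":180,"ty":-305,"tz":0,"ax":0,"ay":0,"az":-0.65,"claw":0.5},{"tx":180,"ty":-305,"tz":0,"ax":0,"ay":0,"az":-0.65,"claw":0.5},{"tx":180,"ty":-305,"tz":0,"ax":0,"ay":0,"az":-0.65,"claw":0.5},{"tx":180,"ty":-305,"tz":0,"ax":0,"ay":0,"az":-0.65,"claw":0.5},{"tx":180,"ty":-305,"tz":-50,"ax":0,"ay":0,"az":-0.65,"claw":0.5},{"tx":180,"ty":-305,"tz":-90,"ax":0,"ay":0,"az":-0.65,"claw":0.5}]'

```text
time: 1.7
eef_pos: [0.6153, -0.0953, 0.1514]
eef_rot: [[0.18, 0.984, 0.01], [0.984, -0.179, -0.003], [-0.001, 0.01, -1.0]]
contact_force: [0.7, 0.6, -0.4]
gripper_width: 0.498
finger_force: 0.0
```

Request:
move_arm --rows '[{"tx":0,"ty":0,"tz":0,"ax":0,"ay":0,"az":0,"claw":0.5},{"tx":0,"ty":0,"tz":0,"ax":0,"ay":0,"az":0,"claw":0.5}]'

```text
time: 1.9
eef_pos: [0.609, -0.0909, 0.1482]
eef_rot: [[0.178, 0.984, -0.004], [0.984, -0.178, 0.002], [0.001, -0.005, -1.0]]
contact_force: [0.2, 0.1, 0.7]
gripper_width: 0.502
finger_force: 0.0
```

```bash
python3 - <<'E'
from station import ctrl
import cv2,numpy as np
s=ctrl.get_state(); print(s['eef_pos'],s['joints'])
a=cv2.cvtColor(ctrl.camera("side"),cv2.COLOR_RGB2BGR)[165:305,220:410]
cv2.imwrite("pics/s1.png",cv2.resize(a,None,fx=4,fy=4,interpolation=cv2.INTER_CUBIC))
E
```

```text
[ 0.60896179 -0.09093545  0.1481569 ] [-1.24456916e+01  2.48899257e+01  8.74408274e+01  4.01952727e-02
  6.79337623e+01 -2.23463839e+00]
```

View pics/s1.png

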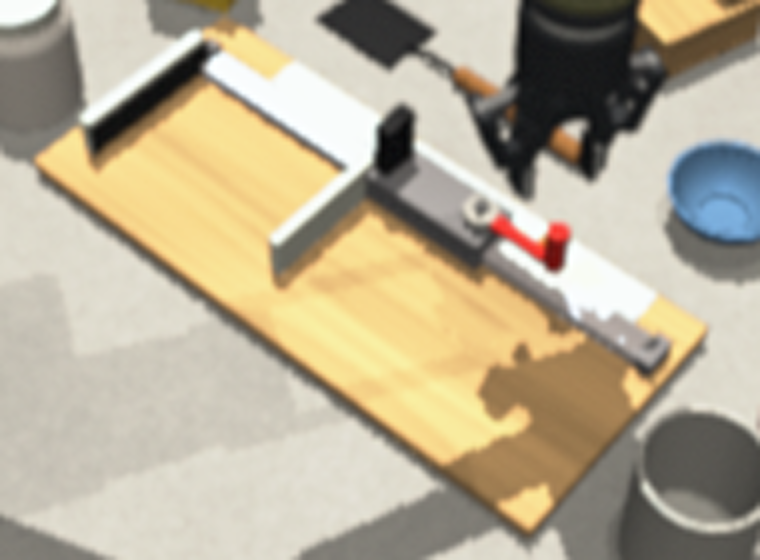

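The fingertips at crop (522,190) and (595,178) stand directly over the knob's top at (558,230). Now down around the knob.

Request:
move_arm --rows '[{"tx":4,"ty":-6,"tz":-15,"ax":0,"ay":0,"az":0,"claw":0.5},{"tx":4,"ty":-6,"tz":-35,"ax":0,"ay":0,"az":0,"claw":0.5},{"tx":4,"ty":-6,"tz":-55,"ax":0,"ay":0,"az":0,"claw":0.5},{"tx":4,"ty":-6,"tz":-73,"ax":0,"ay":0,"az":0,"claw":0.5},{"tx":4,"ty":-6,"tz":-73,"ax":0,"ay":0,"az":0,"claw":0.35},{"tx":4,"ty":-6,"tz":-73,"ax":0,"ay":0,"az":0,"claw":0.35}]'

```text
time: 2.55
eef_pos: [0.6148, -0.0973, 0.0776]
eef_rot: [[0.176, 0.984, 0.001], [0.984, -0.176, -0.0], [-0.0, 0.002, -1.0]]
contact_force: [-0.4, -0.2, 0.7]
gripper_width: 0.35
finger_force: 0.0
```

Request:
move_arm --rows '[{"tx":-7,"ty":-2,"tz":0,"ax":0,"ay":0,"az":0,"claw":0.35},{"tx":-14,"ty":-3,"tz":0,"ax":0,"ay":0,"az":0,"claw":0.35},{"tx":-28,"ty":-3,"tz":0,"ax":0,"ay":0,"az":0,"claw":0.35},{"tx":-41,"ty":-1,"tz":0,"ax":0,"ay":0,"az":0,"claw":0.35},{"tx":-54,"ty":4,"tz":0,"ax":0,"ay":0,"az":0,"claw":0.35},{"tx":-66,"ty":12,"tz":0,"ax":0,"ay":0,"az":0,"claw":0.35},{"tx":-73,"ty":19,"tz":0,"ax":0,"ay":0,"az":0,"claw":0.35},{"tx":-73,"ty":19,"tz":0,"ax":0,"ay":0,"az":0,"claw":0.35}]'

```text
time: 3.35
eef_pos: [0.5392, -0.0773, 0.0768]
eef_rot: [[0.177, 0.984, -0.002], [0.984, -0.176, 0.001], [0.001, -0.002, -1.0]]
contact_force: [0.1, 0.2, 0.8]
gripper_width: 0.349
finger_force: 0.0
```

Request:
move_arm --rows '[{"tx":0,"ty":0,"tz":0,"ax":0,"ay":0,"az":0,"claw":0.42},{"tx":0,"ty":0,"tz":20,"ax":0,"ay":0,"az":0,"claw":0.42},{"tx":0,"ty":0,"tz":60,"ax":0,"ay":0,"az":0,"claw":0.42},{"tx":0,"ty":0,"tz":80,"ax":0,"ay":0,"az":0,"claw":0.42},{"tx":0,"ty":0,"tz":80,"ax":0,"ay":0,"az":0,"claw":0.5}]'

```text
time: 3.85
eef_pos: [0.5435, -0.079, 0.1595]
eef_rot: [[0.177, 0.984, 0.006], [0.984, -0.177, -0.001], [0.0, 0.006, -1.0]]
contact_force: [-0.2, -0.9, -0.5]
gripper_width: 0.5
finger_force: 0.0
```

Request:
move_arm --rows '[{"tx":22,"ty":129,"tz":0,"ax":0,"ay":0,"az":-1.07,"claw":0.6},{"tx":22,"ty":129,"tz":0,"ax":0,"ay":0,"az":-1.07,"claw":0.6},{"tx":22,"ty":129,"tz":0,"ax":0,"ay":0,"az":-1.07,"claw":0.6},{"tx":22,"ty":129,"tz":0,"ax":0,"ay":0,"az":-1.07,"claw":0.6},{"tx":22,"ty":129,"tz":0,"ax":0,"ay":0,"az":-1.07,"claw":0.6},{"tx":22,"ty":129,"tz":0,"ax":0,"ay":0,"az":-1.07,"claw":0.6},{"tx":22,"ty":129,"tz":0,"ax":0,"ay":0,"az":-1.07,"claw":0.6},{"tx":22,"ty":129,"tz":0,"ax":0,"ay":0,"az":-1.07,"claw":0.6}]'

```text
time: 4.65
eef_pos: [0.562, 0.0506, 0.1548]
eef_rot: [[0.95, 0.314, -0.004], [0.314, -0.95, 0.0], [-0.003, -0.001, -1.0]]
contact_force: [0.7, -0.0, -0.1]
gripper_width: 0.602
finger_force: 0.0
```

Request:
move_arm --rows '[{"tx":0,"ty":0,"tz":0,"ax":0,"ay":0,"az":0,"claw":0.6},{"tx":0,"ty":0,"tz":0,"ax":0,"ay":0,"az":0,"claw":0.6}]'

```text
time: 4.85
eef_pos: [0.5625, 0.0504, 0.1555]
eef_rot: [[0.948, 0.319, -0.002], [0.319, -0.948, 0.0], [-0.002, -0.001, -1.0]]
contact_force: [-0.2, -0.6, 1.2]
gripper_width: 0.595
finger_force: 0.0
```

```bash
python3 - <<'E'
from station import ctrl
import cv2,numpy as np
s=ctrl.get_state(); print(s['eef_pos'],s['joints'])
a=cv2.cvtColor(ctrl.camera("side"),cv2.COLOR_RGB2BGR)[165:305,220:410]
cv2.imwrite("pics/s2.png",cv2.resize(a,None,fx=4,fy=4,interpolation=cv2.INTER_CUBIC))
E
```

```text
[0.56247017 0.0503802  0.1554759 ] [8.26516166e-01 2.07156798e+01 9.34586423e+01 1.03713925e-02
 6.59638838e+01 7.22488542e+01]
```

View pics/s2.png

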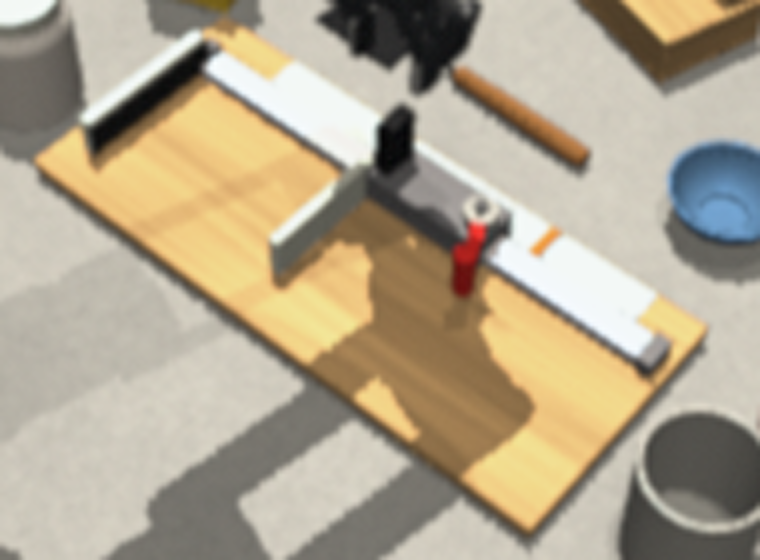

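The lever is open, with its knob at crop (465,250), and the jaw hasn't moved. The orange stripe shows at (547,241). Next I lower onto the grip block and grasp it.

Request:
move_arm --rows '[{"tx":2,"ty":0,"tz":-25,"ax":0,"ay":0,"az":0,"claw":0.6},{"tx":2,"ty":0,"tz":-45,"ax":0,"ay":0,"az":0,"claw":0.6},{"tx":2,"ty":0,"tz":-65,"ax":0,"ay":0,"az":0,"claw":0.6},{"tx":2,"ty":0,"tz":-82,"ax":0,"ay":0,"az":0,"claw":0.6},{"tx":2,"ty":0,"tz":-82,"ax":0,"ay":0,"az":0,"claw":0.4},{"tx":2,"ty":0,"tz":-82,"ax":0,"ay":0,"az":0,"claw":0.0},{"tx":2,"ty":0,"tz":-82,"ax":0,"ay":0,"az":0,"claw":0.0},{"tx":2,"ty":0,"tz":-82,"ax":0,"ay":0,"az":0,"claw":0.0}]'

```text
time: 5.7
eef_pos: [0.5656, 0.0502, 0.0752]
eef_rot: [[0.948, 0.317, 0.001], [0.317, -0.948, -0.0], [0.001, 0.0, -1.0]]
contact_force: [1.0, -0.7, -2.8]
gripper_width: 0.177
finger_force: 59.7
```

```bash
python3 - <<'E'
from h import *
c=np.array([.5165,.0215,.02]);t=np.radians(18.42);x=np.array([np.cos(t),np.sin(t),0]);y=np.array([-np.sin(t),np.cos(t),0])
p=S(547,241,.022);print((p-c)@x,(p-c)@y)
s=ctrl.get_state();p=s['eef_pos'];print(p,(p-c)@x,(p-c)@y,s['contact_force'],s['gripper_width'])
E
```

```text
0.09319164353991673 -0.11059388670985196
[0.56563992 0.05017994 0.07523001] 0.055684568581541846 0.011683306786384977 [ 0.98921818 -0.68612844 -2.78076656] 0.1766459904572931
```

The grip is at board y 0.012, as it should be, and firmly held. Sliding it 80 mm to -y.

Request:
move_arm --rows '[{"tx":3,"ty":-10,"tz":0,"ax":0,"ay":0,"az":0,"claw":0},{"tx":8,"ty":-24,"tz":0,"ax":0,"ay":0,"az":0,"claw":0},{"tx":13,"ty":-39,"tz":0,"ax":0,"ay":0,"az":0,"claw":0},{"tx":18,"ty":-54,"tz":0,"ax":0,"ay":0,"az":0,"claw":0},{"tx":22,"ty":-66,"tz":0,"ax":0,"ay":0,"az":0,"claw":0},{"tx":25,"ty":-76,"tz":0,"ax":0,"ay":0,"az":0,"claw":0},{"tx":25,"ty":-76,"tz":0,"ax":0,"ay":0,"az":0,"claw":0},{"tx":25,"ty":-76,"tz":0,"ax":0,"ay":0,"az":0,"claw":0}]'

```text
time: 6.5
eef_pos: [0.5912, -0.0257, 0.0752]
eef_rot: [[0.948, 0.317, 0.002], [0.317, -0.948, -0.0], [0.002, 0.001, -1.0]]
contact_force: [2.3, 1.5, -1.0]
gripper_width: 0.175
finger_force: 60.1
```

```bash
python3 - <<'E'
from h import *
import cv2
c=np.array([.5165,.0215,.02]);t=np.radians(18.42);x=np.array([np.cos(t),np.sin(t),0]);y=np.array([-np.sin(t),np.cos(t),0])
s=ctrl.get_state();p=s['eef_pos'];print(p,(p-c)@x,(p-c)@y,s['contact_force'],s['gripper_width'])
o=[]
for n,(v,u) in dict(side=(190,310),top=(140,330)).items():
    a=cv2.cvtColor(ctrl.camera(n),cv2.COLOR_RGB2BGR)[v:v+80,u:u+100]
    o.append(cv2.resize(a,(400*1,320),interpolation=cv2.INTER_CUBIC))
cv2.imwrite("pics/m3.png",np.hstack(o))
E
```

```text
[ 0.59115832 -0.02572968  0.07523838] 0.055909611798233415 -0.06840045269213489 [ 2.34915746  1.47797031 -0.99480789] 0.1750531788178545
```

View pics/m3.png

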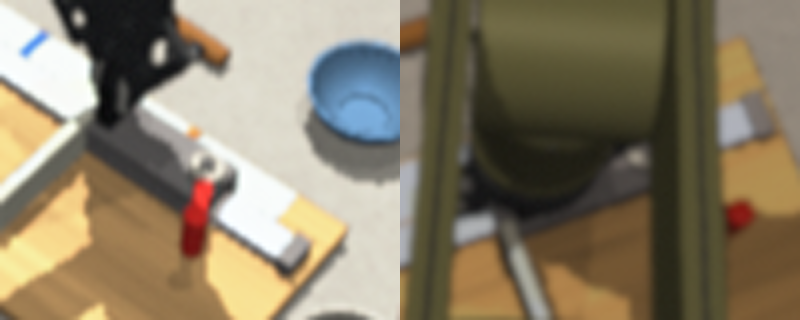

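The jaw moved 80 mm, but the arm hides the pointer. I'll release, lift and step aside for a clear top view.

Request:
move_arm --rows '[{"tx":0,"ty":0,"tz":0,"ax":0,"ay":0,"az":0,"claw":0.3},{"tx":0,"ty":0,"tz":0,"ax":0,"ay":0,"az":0,"claw":0.6},{"tx":0,"ty":0,"tz":30,"ax":0,"ay":0,"az":0,"claw":0.6},{"tx":0,"ty":0,"tz":75,"ax":0,"ay":0,"az":0,"claw":0.6},{"tx":0,"ty":0,"tz":115,"ax":0,"ay":0,"az":0,"claw":0.6},{"tx":-26,"ty":42,"tz":115,"ax":0,"ay":0,"az":0,"claw":0.6},{"tx":-52,"ty":84,"tz":115,"ax":0,"ay":0,"az":0,"claw":0.6},{"tx":-78,"ty":126,"tz":115,"ax":0,"ay":0,"az":0,"claw":0.6}]'

```text
time: 7.4
eef_pos: [0.5112, 0.1009, 0.1903]
eef_rot: [[0.949, 0.316, 0.001], [0.316, -0.949, -0.0], [0.001, 0.0, -1.0]]
contact_force: [1.5, 0.4, 0.4]
gripper_width: 0.602
finger_force: 0.0
```

Request:
move_arm --rows '[{"tx":-26,"ty":42,"tz":0,"ax":0,"ay":0,"az":0,"claw":0.6},{"tx":-52,"ty":84,"tz":0,"ax":0,"ay":0,"az":0,"claw":0.6},{"tx":-62,"ty":100,"tz":0,"ax":0,"ay":0,"az":0,"claw":0.6}]'

```text
time: 7.7
eef_pos: [0.4468, 0.2027, 0.1898]
eef_rot: [[0.947, 0.32, -0.002], [0.32, -0.947, 0.001], [-0.002, -0.001, -1.0]]
contact_force: [0.1, -0.5, -0.6]
gripper_width: 0.6
finger_force: 0.0
```

```bash
python3 - <<'E'
from h import *
import cv2
print(ctrl.get_state()['eef_pos'])
a=np.mean([ctrl.camera("top") for _ in range(6)],0).astype('uint8')
cv2.imwrite("pics/t4full.png",cv2.cvtColor(a,cv2.COLOR_RGB2BGR))
a=cv2.cvtColor(a,cv2.COLOR_RGB2BGR)[145:220,345:445]
cv2.imwrite("pics/t4.png",cv2.resize(a,(800,600),interpolation=cv2.INTER_CUBIC))
E
```

```text
[0.44677905 0.20272547 0.18980918]
```

View pics/t4.png

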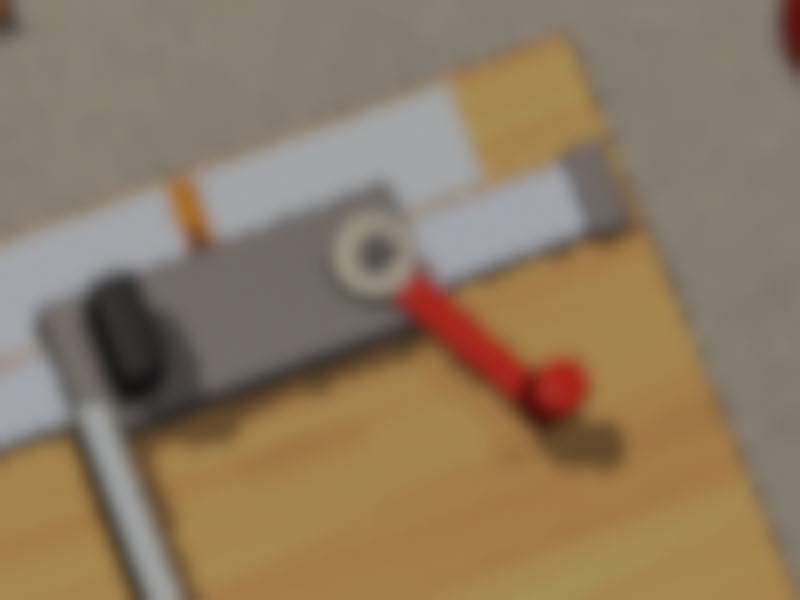

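The pointer's dark tip at crop (200,240) appears to lie in the orange stripe, which runs from (183,190) to (197,235). The lever is open, with the hub at (373,253) and the knob at (560,388). I'll compute the offset two ways.

```bash
python3 - <<'E'
from h import *
import cv2
c=np.array([.5165,.0215,.02]);t=np.radians(18.42);x=np.array([np.cos(t),np.sin(t),0]);y=np.array([-np.sin(t),np.cos(t),0])
def Q(u,v,z):
    p=ray("top",(u+.5)/8-.5+345,(v+.5)/8-.5+145,z)-c;return np.round([p@x*1e3,p@y*1e3],1)
print("hub",Q(373,253,.071),"knob",Q(560,386,.102),"stripe",Q(183,190,.022),Q(195,232,.022),"ptr",Q(200,240,.03))
# same pixels, before/after, sampled on board grid near z=.022: orange-ness and darkness profiles along y
m=ctrl.camera_model("top");V=np.array(m['view'])
def prof(f,bx,z,ys):
    a=cv2.imread(f).astype(np.float32);P=np.array([c+bx*x+yy*y for yy in ys]);P[:,2]=z
    q=P@V[:3,:3].T+V[:3,3];u=(m['cx']+m['fx']*q[:,0]/-q[:,2]).astype(np.float32);v=(m['cy']-m['fy']*q[:,1]/-q[:,2]).astype(np.float32)
    return cv2.remap(a,u[None],v[None],cv2.INTER_CUBIC)[0]
ys=np.arange(-.130,-.090,.001)
for f in("pics/top0.png","pics/t4full.png"):
  for bx in(.085,.09,.095,.1):
    p=prof(f,bx,.022,ys);w=np.clip(p[:,2]-p[:,0]-8,0,None);print(f,bx,"orange y",(w@ys/w.sum()).round(4),w.max().round())
ys2=np.arange(-.045,-.015,.001)
for f,yy in(("pics/top0.png",ys2),("pics/t4full.png",ys2-.08)):
  for bx in(.082,.085,.088,.091): 
    p=prof(f,bx,.03,yy).mean(1);w=np.clip(np.median(p)-p-4,0,None);print(f,bx,"dark y",(w@yy/max(w.sum(),1e-9)).round(4),w.max().round())
E
```

```text
hub [  56.1 -152.3] knob [  -6.3 -184.9] stripe [ 104.3 -110.5] [  89.9 -109.2] ptr [  85.5 -108.7]
pics/top0.png 0.085 orange y -0.1098 108.0
pics/top0.png 0.09 orange y -0.1099 104.0
pics/top0.png 0.095 orange y -0.1098 107.0
pics/top0.png 0.1 orange y -0.1098 106.0
pics/t4full.png 0.085 orange y -0.1104 38.0
pics/t4full.png 0.09 orange y -0.1103 75.0
pics/t4full.png 0.095 orange y -0.1099 110.0
pics/t4full.png 0.1 orange y -0.1098 115.0
pics/top0.png 0.082 dark y -0.0285 17.0
pics/top0.png 0.085 dark y -0.0285 31.0
pics/top0.png 0.088 dark y -0.0284 28.0
pics/top0.png 0.091 dark y -0.0282 13.0
pics/t4full.png 0.082 dark y -0.1085 28.0
pics/t4full.png 0.085 dark y -0.1086 57.0
pics/t4full.png 0.088 dark y -0.1087 63.0
pics/t4full.png 0.091 dark y -0.1087 56.0
```

The pointer is at -108.6 mm and the stripe at -109.8 mm, so it is 1.2 mm off, well inside 5 mm. The lever is at about 1.10 rad. I'll go back over the knob to close it.

Request:
move_arm --rows '[{"tx":15,"ty":-45,"tz":0,"ax":0,"ay":0,"az":0.134,"claw":0.5},{"tx":30,"ty":-90,"tz":0,"ax":0,"ay":0,"az":0.268,"claw":0.5},{"tx":45,"ty":-135,"tz":0,"ax":0,"ay":0,"az":0.4,"claw":0.5},{"tx":60,"ty":-180,"tz":0,"ax":0,"ay":0,"az":0.535,"claw":0.5},{"tx":75,"ty":-225,"tz":0,"ax":0,"ay":0,"az":0.67,"claw":0.5},{"tx":90,"ty":-270,"tz":0,"ax":0,"ay":0,"az":0.8,"claw":0.5},{"tx":105,"ty":-315,"tz":0,"ax":0,"ay":0,"az":0.935,"claw":0.5},{"tx":121,"ty":-360,"tz":0,"ax":0,"ay":0,"az":1.07,"claw":0.5}]'

```text
time: 8.8
eef_pos: [0.5697, -0.1595, 0.1895]
eef_rot: [[0.174, 0.985, -0.0], [0.985, -0.174, -0.0], [-0.0, -0.0, -1.0]]
contact_force: [0.9, -0.4, 0.3]
gripper_width: 0.504
finger_force: 0.0
```

Request:
move_arm --rows '[{"tx":0,"ty":0,"tz":-30,"ax":0,"ay":0,"az":0,"claw":0.5},{"tx":0,"ty":0,"tz":-50,"ax":0,"ay":0,"az":0,"claw":0.5},{"tx":0,"ty":0,"tz":-50,"ax":0,"ay":0,"az":0,"claw":0.5}]'

```text
time: 9.1
eef_pos: [0.567, -0.1571, 0.1363]
eef_rot: [[0.181, 0.984, -0.007], [0.984, -0.181, 0.002], [0.001, -0.007, -1.0]]
contact_force: [-0.2, 1.0, -0.6]
gripper_width: 0.497
finger_force: 0.0
```

Request:
move_arm --rows '[{"tx":0,"ty":0,"tz":-20,"ax":0,"ay":0,"az":0,"claw":0.5},{"tx":0,"ty":0,"tz":-40,"ax":0,"ay":0,"az":0,"claw":0.5},{"tx":0,"ty":0,"tz":-60,"ax":0,"ay":0,"az":0,"claw":0.5},{"tx":0,"ty":0,"tz":-60,"ax":0,"ay":0,"az":0,"claw":0.32},{"tx":0,"ty":0,"tz":-60,"ax":0,"ay":0,"az":0,"claw":0.32}]'

```text
time: 9.6
eef_pos: [0.57, -0.156, 0.0804]
eef_rot: [[0.178, 0.984, 0.0], [0.984, -0.178, -0.0], [-0.0, 0.0, -1.0]]
contact_force: [0.2, -0.8, -0.9]
gripper_width: 0.32
finger_force: 0.0
```

Request:
move_arm --rows '[{"tx":4,"ty":-5,"tz":0,"ax":0,"ay":0,"az":0,"claw":0.32},{"tx":9,"ty":-10,"tz":0,"ax":0,"ay":0,"az":0,"claw":0.32},{"tx":21,"ty":-16,"tz":0,"ax":0,"ay":0,"az":0,"claw":0.32},{"tx":35,"ty":-20,"tz":0,"ax":0,"ay":0,"az":0,"claw":0.32},{"tx":49,"ty":-21,"tz":0,"ax":0,"ay":0,"az":0,"claw":0.32},{"tx":59,"ty":-20,"tz":0,"ax":0,"ay":0,"az":0,"claw":0.32},{"tx":70,"ty":-18,"tz":0,"ax":0,"ay":0,"az":0,"claw":0.32},{"tx":70,"ty":-18,"tz":0,"ax":0,"ay":0,"az":0,"claw":0.32}]'

```text
time: 10.4
eef_pos: [0.6418, -0.1733, 0.08]
eef_rot: [[0.177, 0.984, 0.003], [0.984, -0.177, -0.0], [0.0, 0.003, -1.0]]
contact_force: [-0.1, -0.4, -0.2]
gripper_width: 0.324
finger_force: 0.0
```

Request:
move_arm --rows '[{"tx":2,"ty":1,"tz":0,"ax":0,"ay":0,"az":0,"claw":0.32},{"tx":4,"ty":1,"tz":0,"ax":0,"ay":0,"az":0,"claw":0.32},{"tx":4,"ty":1,"tz":0,"ax":0,"ay":0,"az":0,"claw":0.32}]'

```text
time: 10.7
eef_pos: [0.6431, -0.1719, 0.0797]
eef_rot: [[0.177, 0.984, -0.001], [0.984, -0.177, 0.001], [0.0, -0.001, -1.0]]
contact_force: [-2.8, 1.2, 1.4]
gripper_width: 0.315
finger_force: 1.3
```

Request:
move_arm --rows '[{"tx":2,"ty":1,"tz":0,"ax":0,"ay":0,"az":0,"claw":0.32},{"tx":3,"ty":1,"tz":0,"ax":0,"ay":0,"az":0,"claw":0.32},{"tx":3,"ty":1,"tz":0,"ax":0,"ay":0,"az":0,"claw":0.32}]'

```text
time: 11.0
eef_pos: [0.6458, -0.1712, 0.0796]
eef_rot: [[0.177, 0.984, -0.002], [0.984, -0.177, 0.0], [0.0, -0.002, -1.0]]
contact_force: [-4.6, -0.0, 3.2]
gripper_width: 0.319
finger_force: 2.4
```

Request:
move_arm --rows '[{"tx":2,"ty":1,"tz":0,"ax":0,"ay":0,"az":0,"claw":0.32},{"tx":3,"ty":1,"tz":0,"ax":0,"ay":0,"az":0,"claw":0.32},{"tx":3,"ty":1,"tz":0,"ax":0,"ay":0,"az":0,"claw":0.32}]'

```text
time: 11.3
eef_pos: [0.6461, -0.1706, 0.0792]
eef_rot: [[0.177, 0.984, -0.007], [0.984, -0.177, -0.0], [-0.001, -0.007, -1.0]]
contact_force: [-9.8, -1.6, 5.9]
gripper_width: 0.318
finger_force: 4.8
```

Request:
move_arm --rows '[{"tx":-4,"ty":-1,"tz":0,"ax":0,"ay":0,"az":0,"claw":0.42},{"tx":-4,"ty":-1,"tz":0,"ax":0,"ay":0,"az":0,"claw":0.42},{"tx":-4,"ty":-1,"tz":30,"ax":0,"ay":0,"az":0,"claw":0.42},{"tx":-4,"ty":-1,"tz":75,"ax":0,"ay":0,"az":0,"claw":0.42},{"tx":-4,"ty":-1,"tz":115,"ax":0,"ay":0,"az":0,"claw":0.42},{"tx":-35,"ty":38,"tz":115,"ax":0,"ay":0,"az":0,"claw":0.42},{"tx":-65,"ty":77,"tz":115,"ax":0,"ay":0,"az":0,"claw":0.42},{"tx":-95,"ty":116,"tz":115,"ax":0,"ay":0,"az":0,"claw":0.42}]'

```text
time: 12.1
eef_pos: [0.5555, -0.0533, 0.1955]
eef_rot: [[0.178, 0.984, 0.004], [0.984, -0.178, 0.0], [0.001, 0.004, -1.0]]
contact_force: [-0.3, 1.2, -0.5]
gripper_width: 0.423
finger_force: 0.0
```

Request:
move_arm --rows '[{"tx":-20,"ty":45,"tz":0,"ax":0,"ay":0,"az":0,"claw":0.42},{"tx":-40,"ty":90,"tz":0,"ax":0,"ay":0,"az":0,"claw":0.42},{"tx":-60,"ty":135,"tz":0,"ax":0,"ay":0,"az":0,"claw":0.42},{"tx":-80,"ty":180,"tz":0,"ax":0,"ay":0,"az":0,"claw":0.42},{"tx":-100,"ty":225,"tz":0,"ax":0,"ay":0,"az":0,"claw":0.42},{"tx":-110,"ty":250,"tz":0,"ax":0,"ay":0,"az":0,"claw":0.42},{"tx":-110,"ty":250,"tz":0,"ax":0,"ay":0,"az":0,"claw":0.42}]'

```text
time: 12.8
eef_pos: [0.4442, 0.1994, 0.1952]
eef_rot: [[0.173, 0.985, 0.002], [0.985, -0.173, 0.003], [0.003, 0.002, -1.0]]
contact_force: [-0.0, -1.1, -1.0]
gripper_width: 0.425
finger_force: 0.0
```

```bash
python3 - <<'E'
from h import *
import cv2
print(ctrl.get_state()['eef_pos'])
a=cv2.cvtColor(ctrl.camera("top"),cv2.COLOR_RGB2BGR)
cv2.imwrite("pics/t5full.png",a)
cv2.imwrite("pics/t5.png",cv2.resize(a[145:220,345:445],(800,600),interpolation=cv2.INTER_CUBIC))
c=np.array([.5165,.0215,.02]);t=np.radians(18.42);x=np.array([np.cos(t),np.sin(t),0]);y=np.array([-np.sin(t),np.cos(t),0])
m=ctrl.camera_model("top");V=np.array(m['view']);ys=np.arange(-.125,-.095,.001)
for bx in(.085,.088,.091):
    P=np.array([c+bx*x+yy*y for yy in ys]);P[:,2]=.03;q=P@V[:3,:3].T+V[:3,3]
    p=cv2.remap(a.astype('f4'),(m['cx']-m['fx']*q[:,0]/q[:,2]).astype('f4')[None],(m['cy']+m['fy']*q[:,1]/q[:,2]).astype('f4')[None],cv2.INTER_CUBIC)[0].mean(1)
    w=np.clip(np.median(p)-p-4,0,None);print("ptr y",w@ys/w.sum())
E
```

```text
[0.44421025 0.19935464 0.19519274]
ptr y -0.10861625189126999
ptr y -0.10865476301059145
ptr y -0.10870146171410076
```

View pics/t5.png

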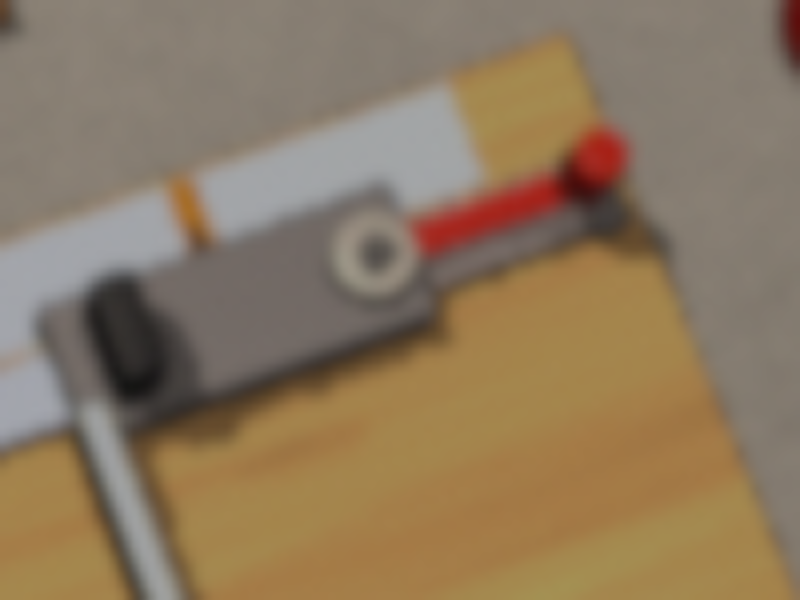

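The lever lies along the rail, from the hub at (375,253) to the knob at (600,157), the same vector as when it was first locked. The pointer is still on the orange stripe. Handing in.

```bash
python3 -c "
from station import ctrl
print(ctrl.close_job())"
```

```text
the job is handed in; nothing more can be done
None
```

The job is handed in: the jaw is locked with its pointer about 1 mm from the orange stripe's centre line, the lever is fully home, and the other kitchen things were not touched; no verdict came back.

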